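Fetch the long pattern template from its case

TASK

In the shoe workshop the template case is held shut by a saddle weight standing on its flap. Hang the weight astride the horizontal bar and let go of it, then swing the flap up until it stands open, draw the longer of the two templates out of its groove and hold it up, upright and still, over the middle of the cork board with its lower edge at least 10 cm above the board. Finish while still holding the template there, with the flap left open, the weight still on the bar and the short template, tin, spool and hammer left alone.

Things in the scene. Friction and masses are not known exactly. Their poses are not given: they have to be found in the camera images.
- case: Fixed plywood box, 150 (x) x 170 (y) x 80 mm; origin: centre of its underside, on the table; +x points from the pull-tab side to the hinge side. On the robot's left or right, yaw within 0.25. Walls, floor 6 mm. Two grooves run along its x at y = +30 and -30 mm, 10 mm wide between cheeks 7 mm thick, tops 26 mm above the table.
- flap (a joint): Wooden cover flap of the case, hinged along the top of its +x side: 0 closed and level, grows to 1.9 rad as it swings up (1.57 upright). Stiff hinge: it stays where it is left; lifting takes about 3 N at the tab. 150 x 170 x 6 mm, 0.25 kg, upper face 86.5 mm above the table when closed.
- flap_tab (a point): Grip point on the flap's flat steel pull tab: 24 mm wide (along the case's y), 8 mm thick, sticking out 42 mm in the flap's plane from the middle of its free edge. The point is 28 mm out from the edge, 178 mm from the hinge axis, mid-thickness. Pinched across its width from above, the tab can turn between the fingers as the flap swings. Nothing stands under it.
- flap_hinge (a point): Middle of the flap's hinge axis, which runs along the case's y at the top of its +x side, 75 mm from the case's centre, 80.5 mm above the table. Turns with the flap.
- weight_mid (a point): Centre (45 mm above the feet) of the saddle weight, 0.3-0.55 kg: steel arch 56 (x) x 40 (y) mm, 90 mm tall with its upright wooden knob (24 mm diameter, 56 to 90 mm above the feet). Two legs 10 mm thick leave a 36 mm gap, open along y; crown underside 50 mm above the feet, inner corners sloped to centre on a bar. Starts standing on the closed flap, any yaw within 0.9.
- rail: Fixed stand with a bar along its y: origin on the table midway under the bar; bar 12 mm in diameter, axis 130 mm above the table, 200 mm between its posts (feet 70 mm across). Yaw within 0.4. Stands across the board from the case. A weight astride it has a leg on either side (its x across the bar) and its centre point about 1 mm below the bar's axis.
- long_template_mid (a point): Centre (33.5 mm above the lower edge) of the longer template: grey plate 126 long (x), 8 thick (y), 67 mm high (z), upper corners rounded (22 mm), about 0.09 kg. Stands on edge in one groove of the case, hidden under the flap, its x along the case's x; top edge 7 mm below the case's rim, lower edge 6 mm above the table.
- short_template_mid (a point): The shorter template, the same but 78 mm long, in the other groove (which is which varies). It stays in the case. The point is its centre.
- board: Fixed cork board lying flat on the table, 160 x 110 x 6 mm; origin at the centre of its underside.
- tin_mid (a point): Bystander: upright metal tin, 64 mm diameter, 85 mm tall; the point is its centre.
- spool_mid (a point): Bystander: upright wooden spool, 40 mm diameter, 50 mm tall; the point is its centre.
- hammer: Bystander: hammer lying on the table, well to the side of the work; the origin is under its middle.
Mind the look-alikes: they are no part of the job. Of the things that look like the part that bears weight_mid, the larger one is meant.

How it is judged:
By the outcome, as a careful person would: the job done as asked, in the order asked, and still so for the second after the job is handed in, while the arm keeps its last pose, push and grip.
It also fails if it takes over 66 s, if anything falls off the work surface, if the arm or the gripper's body presses on something with over 40 N, if the wrist force passes 120 N, or if a joint passes its speed limit or range.

ROBOT

A 6-joint arm with a two-finger parallel gripper is mounted at the origin on the work surface. World frame = base frame: x ahead of the robot, y to its left, z up, the work surface at z = 0. Lengths are in mm, angles in rad, forces in N, time in s.
With the tool pointing down it reaches from about 325 to 750 mm from the base axis. Payload 7.6 kg.
Tool frame: the origin (TCP) lies at the very end of the fingers, on their centre line; the grasp point (between the pads) lies 19 mm behind it (r.grasp_offset is the distance from the TCP to the grasp point, in mm); z points along the fingers, y is the line along which they close (so a half turn about z gives the same grasp; the last joint's range is limited). The gripper opens to 85 mm and grips with 20 to 120 N. Pads are 22 mm wide; open, the fingers measure 114 mm over their backs; the gripper's body (76 mm by 85 mm) begins 54 mm behind the grasp point. The pads swing forward as they close: fully open they stand 13 mm farther back than shut.
Start: joints at [-1.295, 0.052, 1.401, -0, 1.689, -0.07], TCP at [177.974, -493.934, 231.323] pointing down, gripper open.
Joint ranges: [-2.9, 2.9], [-0.91, 2.17], [0.12, 2.37], [-1.06, 4.2], [0.26, 2.73], [-2.93, 2.93]. Speed limits (rad/s): [2.57, 2.57, 3.01, 3.14, 3.14, 3.14].

INTERFACE

Orientations are given as a unit quaternion [x, y, z, w].
In Python, from bench import r gives the robot as it stands. The module is installed in compiled form; this text tells all that it offers.
- The arm moves only by the tool drive_tool, never from a script. Its argument "plan" is one flat list of numbers, 5 for each row, row after row: the opening in per cent of the stroke, from 0 (shut) to 100 (fully open), then the shift along the tool's x, y, z in m, then the turn about the tool's z in rad. In form: [fingers, dx, dy, dz, roll, fingers, dx, dy, dz, roll, ...]. A call has 1 to 10 rows; each row is the pose to reach, as a shift and turn from the pose commanded when the call began, along the tool's axes at that moment; what a row does not reach only later rows make up. A row lasts 1/12 s, in which the tool goes at most 41.7 mm and 7.16 degrees, less where a joint would pass 70% of its speed; a pose out of reach is approached as far as the arm can. A call with a gripper value outside its range is refused whole. The fingers move at their own pace and stop on an object; the grip force is fixed at half the most. Time passes only in rows, so rows that repeat a pose let the fingers close. It gives the time, the measured TCP pose, the force, the opening and the grip force at its end, in the units of the state.
- r.get_state(): the state, without advancing time (a new reading comes with each control period).
- r.read_camera(name): name is "scene" or "top"; returns a dict with "image" (420x560x3 uint8, red, green, blue), "z_map" (420x560 float32, mm along the optical axis (not along the pixel's ray), 0 where there is no reading), "mtx" (3x3 intrinsics, pixels), "T" (4x4, takes a point from camera to world coordinates). Camera axes: x right, y down, z forward; pixel columns grow to the right and rows downward; lengths in mm; the calibration is good to about 2 mm. A picture is of the moment at which its call begins.
- r.finish_job(): hands the job in; it is judged then, once.
The state is a dict: "clock": time; "joints": joint angles; "joint_vel": joint speeds; "joint_efforts": joint torques, N m; "position": TCP position; "eef_rot": TCP orientation; "ft_force": force on the tool from outside, world axes, zero at the start; "moment": the same for the moment, N m; "finger_gap": finger opening in mm; "gripper_force": force on a finger pad.
Only numpy, scipy, OpenCV 4.12 (cv2) and the standard library are available. Lean on these libraries where they do the work, as an engineer would, in place of code of your own. Each camera call takes 0.05 s, during which the arm holds its last target. There are 200 camera calls.

## Working session

There is one attempt and no reset: what is moved stays moved. The work goes in short steps, Python scripts to look and compute and a tool call to move; the robot and the scene stay as the last step left them, time stands still between calls to the robot, and variables do not carry over. Pictures are saved under pics/ and viewed, at most 10 in all, crops included, and the job is handed in when it is done.

Besides the shell and the picture viewer there is one more tool, called after "Emit:" as name(argument=value, ...) on one line, values as JSON. drive_tool: Moves the arm, as the interface text tells. Its arguments: {"type":"object","properties":{"plan":{"type":"array","items":{"type":"number"}}},"required":["plan"]}

```bash
mkdir -p pics
cat > h.py <<'E'
import numpy as np, cv2
from bench import r
from scipy.spatial.transform import Rotation as R
def cam(n):
    d=r.read_camera(n); z=d["z_map"].astype(float); K=d["mtx"]
    v,u=np.mgrid[:z.shape[0],:z.shape[1]]
    P=np.stack([(u-K[0,2])/K[0,0]*z,(v-K[1,2])/K[1,1]*z,z],-1)@d["T"][:3,:3].T+d["T"][:3,3]
    P[z==0]=np.nan
    return d["image"],P
E
python3 - <<'E'
from h import *
a={}
for n in("scene","top"):
    im,P=cam(n); cv2.imwrite(f"pics/{n}0.png",im[...,::-1]); a[n]=P;a[n+"i"]=im
np.savez("p0.npz",**a)
s=r.get_state(); print(s); print(r.grasp_offset, r.read_camera("top")["T"])
E
```

```text
{'clock': 0.1, 'joints': array([-1.29527264e+00,  5.27770811e-02,  1.40159466e+00,  1.43519408e-05,
        1.68860824e+00, -7.02633230e-02]), 'joint_vel': array([-1.03208154e-04,  8.87344007e-05, -9.79944091e-04,  9.11229531e-04,
        1.13038317e-03,  8.11145701e-04]), 'joint_efforts': array([ 1.49334432e-03, -3.82583141e+01, -3.60984886e+01, -3.56584906e-05,
        4.76690053e-03,  6.40941585e-05]), 'position': array([ 177.91430826, -493.6572142 ,  230.56932778]), 'eef_rot': array([ 9.85090730e-01,  1.72034216e-01, -6.39765144e-05, -6.90742938e-04]), 'ft_force': array([-0.74168633,  0.37523727, -0.23239213]), 'moment': array([0.00167315, 0.04966177, 0.03485253]), 'gripper_force': 0.0, 'finger_gap': 85.4849305211054}
18.700000000000003 [[-1.83302688e-02 -9.87192014e-01  1.58480057e-01  3.82885766e+02]
 [-9.99831978e-01  1.81194457e-02 -2.77521816e-03  1.19057397e+02]
 [-1.31897583e-04 -1.58504299e-01 -9.87358278e-01  1.16913286e+03]
 [ 0.00000000e+00  0.00000000e+00  0.00000000e+00  1.00000000e+00]]
```

View pics/scene0.png

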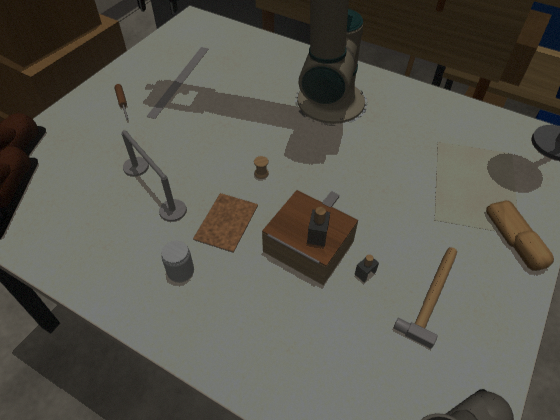

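View pics/top0.png

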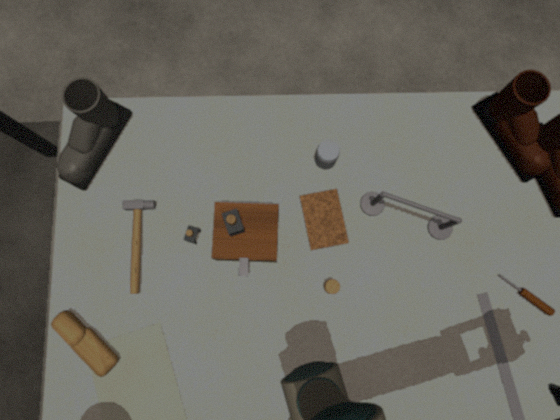

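The scene view shows the case (310,235) with the saddle weight (318,225) on it, the small look-alike (367,267), the board (226,222), the bar (147,157), the tin, spool and hammer. In the top view they are: flap (245,232), tab (244,267), weight knob (231,219), board (324,219), bar (387,196)-(458,219).

Run:
```python
from h import *
a=np.load("p0.npz"); P=np.concatenate([a["top"].reshape(-1,3),a["scene"].reshape(-1,3)]); src=np.r_[np.zeros(420*560),np.ones(420*560)]
C=np.concatenate([a["topi"].reshape(-1,3),a["scenei"].reshape(-1,3)]).astype(int)
T=a["top"]
for n,(u,v) in dict(flap=(260,245),tab=(244,270),knob=(231,219),board=(324,219),bar=(420,206),shadow=(470,340),tin=(328,152),spool=(332,286),small=(190,233)).items(): print(n,T[v,u].round())
def rect(m,lab):
    for s in(0,1):
        q=P[m&(src==s)]
        if len(q)<5: print(lab,s,len(q));continue
        (c,wh,an)=cv2.minAreaRect(q[:,:2].astype(np.float32)); print(lab,s,len(q),np.round(c,1),np.round(wh,1),round(an,1),"z",np.median(q[:,2]).round(1), "mean",q[:,:2].mean(0).round(1))
f=T[245,260]
near=lambda p,d:np.hypot(P[:,0]-p[0],P[:,1]-p[1])<d
z=P[:,2]
rect(near(f,150)&(z>82)&(z<91),"flap+tab")
k=T[219,231]
rect(near(k,45)&(z>168),"knobtop"); rect(near(k,50)&(z>130)&(z<150),"crown"); rect(near(k,50)&(z>95)&(z<140),"legs")
b=T[219,324]; rect(near(b,120)&(z>3)&(z<10)&(C[:,0]>C[:,2]+30),"board")
rb=T[206,420]; rect(near(rb,150)&(z>122)&(z<145),"bar")
rect(near(rb,150)&(z>50)&(z<110),"posts")
for s in(0,1): print("table",np.nanmedian(z[(src==s)&(np.abs(z)<15)&near((500,0),400)]))
```

```text
flap [490. 166.  88.]
tab [427. 208.  87.]
knob [546. 231. 175.]
board [568. -12.  10.]
bar [ 577. -241.  135.]
shadow [ 230. -397.   -1.]
tin [739. -21.  85.]
spool [382. -22.  49.]
small [528. 352.  68.]
flap+tab 0 3311 [510.8 205.9] [170.1 195.1] 87.0 z 87.2 mean [521.9 200.2]
flap+tab 1 3314 [511.4 205.6] [171.2 198.3] 87.1 z 87.4 mean [532.6 202. ]
knobtop 0 78 [547.1 232. ] [22.  21.4] 0.1 z 177.0 mean [545.8 231.8]
knobtop 1 97 [549.3 232.7] [22.7 22. ] 66.3 z 176.6 mean [550.2 233.1]
crown 0 281 [546.3 232.1] [56.7 39.9] 18.4 z 143.1 mean [544.4 230.7]
crown 1 314 [548.7 232.3] [60.7 40.1] 18.5 z 142.7 mean [558.1 236.2]
legs 0 60 [545.4 231.4] [54.5 39.3] 18.4 z 124.6 mean [527.9 223.9]
legs 1 232 [548.5 233.1] [60.  39.7] 16.9 z 118.6 mean [571.9 240.7]
board 0 1860 [569.4 -11.1] [158.8 109.3] 10.2 z 6.8 mean [568.7 -10.9]
board 1 1981 [570.4 -11.1] [161.8 110.6] 10.3 z 6.7 mean [574.9 -10.4]
bar 0 427 [ 575.8 -243.7] [216.4  16.5] 69.0 z 135.2 mean [ 574.9 -241.5]
bar 1 338 [ 577.7 -241.1] [213.4  15.8] 69.1 z 135.1 mean [ 581.6 -233.7]
posts 0 97 [ 573.9 -241.4] [214.7  12.9] 69.2 z 78.3 mean [ 566.3 -254.2]
posts 1 206 [ 577.7 -240.2] [212.4  16.4] 69.0 z 80.1 mean [ 582.1 -233.6]
table 1.0041957716894103
table 0.9975375753697335
```

```bash
cat >> h.py <<'E'
def d(x,y,z,a):
    s=r.get_state(); M=R.from_quat(s["eef_rot"]); m=M.as_matrix()
    D=m.T@(np.array([x,y,z])-s["position"])/1000; cur=np.degrees(np.arctan2(m[1,0],m[0,0]))
    print("t",s["clock"],"pos",s["position"].round(1),"a",cur.round(2),"F",s["ft_force"].round(1),"gap",s["finger_gap"].round(1),"| delta",D.round(4),"roll",np.radians(cur-a).round(3))
E
python3 -c "
from h import *
d(547.8,232.2,231,18.4);d(547.8,232.2,147,18.4)"
```

```text
Traceback (most recent call last):
  File "h.py", line 13, in d
    print("t",s["clock"],"pos",s["position"].round(1),"a",cur.round(2),"F",s["ft_force"].round(1),"gap",s["finger_gap"].round(1),"| delta",D.round(4),"roll",np.radians(cur-a).round(3))
                                                                                                        ^^^^^^^^^^^^^^^^^^^^^
AttributeError: 'float' object has no attribute 'round'
```

```bash
sed -i 's/s\["finger_gap"\].round(1)/round(float(s["finger_gap"]),1),round(float(s["gripper_force"]),1)/' h.py
python3 -c "
from h import *
d(547.8,232.2,231,18.4);d(547.8,232.2,147,18.4)"
```

```text
t 0.15 pos [ 177.9 -493.7  230.7] a 19.81 F [-0.3  0.7 -0.4] gap 85.4 0.0 | delta [ 5.940e-01 -5.575e-01  4.000e-04] roll 0.025
t 0.15 pos [ 177.9 -493.7  230.7] a 19.81 F [-0.3  0.7 -0.4] gap 85.4 0.0 | delta [ 0.594  -0.5574  0.0844] roll 0.025
```

Emit:
drive_tool(plan=[80, 0.015, -0.014, 0, 0.025, 80, 0.594, -0.557, 0, 0.025, 80, 0.594, -0.557, 0, 0.025, 80, 0.594, -0.557, 0, 0.025, 80, 0.594, -0.557, 0, 0.025, 80, 0.594, -0.557, 0, 0.025, 80, 0.594, -0.557, 0, 0.025, 80, 0.594, -0.557, 0, 0.025, 80, 0.594, -0.557, 0, 0.025, 80, 0.594, -0.557, 0, 0.025])

```text
clock: 0.98
position: [358.0, -139.6, 231.3]
eef_rot: [0.987, 0.16, 0.0, 0.0]
ft_force: [0.7, -0.4, -0.3]
finger_gap: 67.8
gripper_force: 0.0
```

```bash
python3 -c "
from h import *
d(547.8,232.2,231,18.4)"
```

```text
t 0.9833 pos [ 358.  -139.6  231.3] a 18.36 F [ 0.7 -0.4 -0.3] gap 67.8 0.0 | delta [ 0.2973 -0.2931  0.0003] roll -0.001
```

Emit:
drive_tool(plan=[60, 0.297, -0.293, 0, 0, 60, 0.297, -0.293, 0, 0, 60, 0.297, -0.293, 0, 0, 60, 0.297, -0.293, 0, 0, 60, 0.297, -0.293, 0, 0, 60, 0.297, -0.293, 0, 0, 60, 0.297, -0.293, 0, 0, 60, 0.297, -0.293, 0, 0, 60, 0.297, -0.293, 0, 0, 60, 0.297, -0.293, 0, 0])

```text
clock: 1.82
position: [547.3, 231.7, 230.7]
eef_rot: [0.987, 0.16, -0.0, 0.0]
ft_force: [0.2, -0.4, 0.8]
finger_gap: 51.1
gripper_force: 0.0
```

Emit:
drive_tool(plan=[60, 0, 0, 0, 0, 60, 0, 0, 0, 0, 60, 0, 0, 0, 0])

```text
clock: 2.07
position: [546.7, 229.3, 230.8]
eef_rot: [0.987, 0.16, -0.001, 0.0]
ft_force: [-0.7, 0.2, -0.5]
finger_gap: 51.5
gripper_force: 0.0
```

```bash
python3 -c "
from h import *
d(547.8,232.2,147,18.4)"
```

```text
t 2.0667 pos [546.7 229.3 230.8] a 18.39 F [-0.7  0.2 -0.5] gap 51.5 0.0 | delta [ 0.002  -0.0025  0.0838] roll -0.0
```

Emit:
drive_tool(plan=[60, 0.002, -0.0025, 0.03, 0, 60, 0.002, -0.0025, 0.06, 0, 60, 0.002, -0.0025, 0.075, 0, 60, 0.002, -0.0025, 0.083, 0, 60, 0.002, -0.0025, 0.083, 0, 60, 0.002, -0.0025, 0.083, 0])

```text
clock: 2.57
position: [548.4, 231.9, 149.9]
eef_rot: [0.987, 0.159, 0.001, -0.0]
ft_force: [0.3, -0.2, 1.0]
finger_gap: 50.9
gripper_force: 0.0
```

Emit:
drive_tool(plan=[10, 0, 0, 0, 0, 10, 0, 0, 0, 0, 10, 0, 0, 0, 0, 10, 0, 0, 0, 0, 10, 0, 0, 0, 0, 10, 0, 0, 0, 0, 10, 0, 0, 0, 0, 10, 0, 0, 0, 0])

```text
clock: 3.23
position: [548.9, 232.5, 150.3]
eef_rot: [0.987, 0.16, 0.002, 0.0]
ft_force: [-1.0, -2.3, 6.7]
finger_gap: 22.2
gripper_force: 58.5
```

```bash
python3 -c "
from h import *
d(547.8,232.2,240,18.4)"
```

```text
t 3.2333 pos [548.9 232.5 150.3] a 18.37 F [-1.  -2.3  6.7] gap 22.2 58.5 | delta [-0.0009  0.     -0.0897] roll -0.001
```

Emit:
drive_tool(plan=[10, 0, 0, -0.005, 0, 10, 0, 0, -0.015, 0, 10, 0, 0, -0.03, 0, 10, 0, 0, -0.05, 0, 10, 0, 0, -0.07, 0, 10, 0, 0, -0.09, 0, 10, 0, 0, -0.095, 0, 10, 0, 0, -0.095, 0, 10, 0, 0, -0.095, 0])

```text
clock: 3.98
position: [547.8, 232.6, 242.2]
eef_rot: [0.987, 0.16, -0.001, 0.0]
ft_force: [0.4, -0.3, -4.3]
finger_gap: 22.4
gripper_force: 58.9
```

Run:
```python
from h import *
d(576.8,-242.4,245,-21)
im,P=cam("scene"); cv2.imwrite("pics/lift.png",cv2.resize(im[100:340,100:460,::-1],None,fx=2,fy=2))
```

```text
t 3.9833 pos [547.8 232.6 242.2] a 18.39 F [ 0.4 -0.3 -4.3] gap 22.4 58.9 | delta [-0.1223  0.4599 -0.0026] roll 0.687
```

View pics/lift.png

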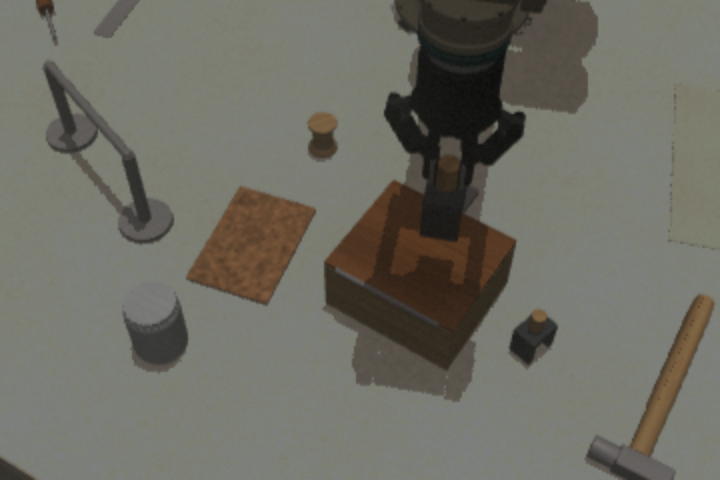

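The weight hangs upright between the fingers (knob at crop (447,170)) and is clear of the flap. I'm carrying it to the bar.

Emit:
drive_tool(plan=[10, -0.003, 0.01, -0.005, 0.02, 10, -0.008, 0.03, -0.008, 0.07, 10, -0.015, 0.055, -0.008, 0.14, 10, -0.022, 0.083, -0.008, 0.21, 10, -0.03, 0.112, -0.008, 0.28, 10, -0.037, 0.14, -0.008, 0.35, 10, -0.045, 0.169, -0.008, 0.42, 10, -0.053, 0.2, -0.008, 0.49, 10, -0.061, 0.23, -0.008, 0.56, 10, -0.069, 0.26, -0.008, 0.63])

```text
clock: 4.87
position: [563.8, -38.1, 250.5]
eef_rot: [0.988, -0.156, -0.001, 0.0]
ft_force: [0.5, 0.2, -3.1]
finger_gap: 22.4
gripper_force: 59.2
```

```bash
python3 -c "
from h import *
d(576.8,-242.4,250,-21)"
```

```text
t 4.8667 pos [563.8 -38.1 250.5] a -17.99 F [ 0.5  0.2 -3.1] gap 22.4 59.2 | delta [0.0754 0.1903 0.0005] roll 0.052
```

Emit:
drive_tool(plan=[10, 0.011, 0.028, 0, 0.052, 10, 0.022, 0.056, 0, 0.052, 10, 0.034, 0.085, 0, 0.052, 10, 0.045, 0.114, 0, 0.052, 10, 0.056, 0.142, 0, 0.052, 10, 0.066, 0.168, 0, 0.052, 10, 0.073, 0.184, 0, 0.052, 10, 0.0754, 0.19, 0, 0.052, 10, 0.0754, 0.19, 0, 0.052, 10, 0.0754, 0.19, 0, 0.052])

```text
clock: 5.7
position: [578.2, -239.5, 250.6]
eef_rot: [0.984, -0.18, -0.001, -0.0]
ft_force: [-0.3, -0.1, -3.6]
finger_gap: 22.1
gripper_force: 59.2
```

Emit:
drive_tool(plan=[10, 0, 0, 0, 0, 10, 0, 0, 0, 0, 10, 0, 0, 0, 0, 10, 0, 0, 0, 0])

```text
clock: 6.03
position: [578.7, -239.1, 251.5]
eef_rot: [0.984, -0.179, 0.0, 0.0]
ft_force: [0.0, -0.1, -4.2]
finger_gap: 22.6
gripper_force: 59.2
```

Run:
```python
from h import *
d(576.8,-242.4,196,-21)
for n in("scene","top"):
    im,P=cam(n); Q=P.reshape(-1,3)
    b=(np.hypot(Q[:,0]-577,Q[:,1]+242)<60)
    for lab,lo,hi in(("legs",180,235),("bar",125,142)):
        q=Q[b&(Q[:,2]>lo)&(Q[:,2]<hi)]
        if len(q)>8: c,w,an=cv2.minAreaRect(q[:,:2].astype(np.float32)); print(n,lab,len(q),np.round(c,1),np.round(w,1),round(an,1),q[:,2].min())
    if n=="scene": cv2.imwrite("pics/over.png",cv2.resize(im[70:270,60:320,::-1],None,fx=2.9,fy=2.9))
```

```text
t 6.0333 pos [ 578.7 -239.1  251.5] a -20.64 F [ 0.  -0.1 -4.2] gap 22.6 59.2 | delta [-0.0006  0.0038  0.0555] roll 0.006
scene legs 265 [ 578.  -236.5] [43.5 57.2] 68.7 186.81849680804964
scene bar 141 [ 580.7 -234.5] [101.7  12.6] 70.2 127.10376733458475
top legs 95 [ 577.7 -229.4] [25.3 55. ] 69.5 189.16149457218557
top bar 101 [ 586.9 -211.4] [53.6 12.4] 69.6 127.57401249032546
```

View pics/over.png

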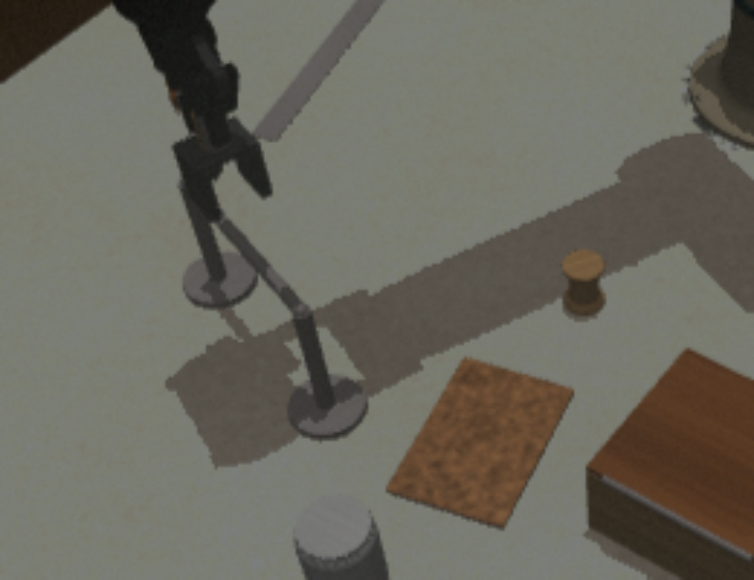

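The weight is over the bar with its legs either side, about (215,170) in the crop, and the measured offset across the bar is under 2 mm. Lowering now.

Emit:
drive_tool(plan=[10, 0, 0.002, 0.01, 0.005, 10, 0, 0.003, 0.025, 0.005, 10, 0, 0.003, 0.04, 0.005, 10, 0, 0.003, 0.055, 0.005, 10, 0, 0.003, 0.07, 0.005, 10, 0, 0.003, 0.082, 0.005, 10, 0, 0.003, 0.09, 0.005, 10, 0, 0.003, 0.095, 0.005, 10, 0, 0.003, 0.097, 0.005, 10, 0, 0.003, 0.097, 0.005])

```text
clock: 6.97
position: [577.6, -242.7, 154.3]
eef_rot: [0.983, -0.182, 0.0, 0.0]
ft_force: [0.3, -0.2, -4.1]
finger_gap: 21.7
gripper_force: 59.2
```

Emit:
drive_tool(plan=[10, 0, 0, 0.002, 0, 10, 0, 0, 0.003, 0, 10, 0, 0, 0.004, 0, 10, 0, 0, 0.0045, 0, 10, 0, 0, 0.0045, 0])

```text
clock: 7.38
position: [577.9, -242.8, 150.4]
eef_rot: [0.983, -0.182, 0.001, 0.0]
ft_force: [1.2, -0.5, -3.0]
finger_gap: 22.3
gripper_force: 59.2
```

Emit:
drive_tool(plan=[10, 0, 0, 0.001, 0, 10, 0, 0, 0.0015, 0, 10, 0, 0, 0.0015, 0])

```text
clock: 7.63
position: [578.0, -242.8, 149.8]
eef_rot: [0.983, -0.182, 0.001, 0.0]
ft_force: [-0.3, 0.3, 4.7]
finger_gap: 22.1
gripper_force: 60.2
```

Seated (force turned upward). Releasing.

Emit:
drive_tool(plan=[30, 0, 0, 0, 0, 35, 0, 0, 0, 0, 45, 0, 0, 0, 0, 55, 0, 0, 0, 0, 55, 0, 0, 0, 0, 55, 0, 0, 0, 0, 55, 0, 0, -0.01, 0, 55, 0, 0, -0.03, 0, 55, 0, 0, -0.06, 0, 55, 0, 0, -0.09, 0])

```text
clock: 8.47
position: [577.1, -242.4, 239.4]
eef_rot: [0.983, -0.182, -0.001, -0.0]
ft_force: [1.3, 0.7, 0.4]
finger_gap: 46.7
gripper_force: 0.0
```

Run:
```python
from h import *
d(428.5,210.1,245,-3)
for n in("scene","top"):
    im,P=cam(n); Q=P.reshape(-1,3)
    b=(np.hypot(Q[:,0]-577,Q[:,1]+242)<60)
    for lab,lo,hi in(("knob",150,182),("crown",139,147),("legs",80,120)):
        q=Q[b&(Q[:,2]>lo)&(Q[:,2]<hi)]
        if len(q)>8: c,w,an=cv2.minAreaRect(q[:,:2].astype(np.float32)); print(n,lab,len(q),np.round(c,1),np.round(w,1),round(an,1),q[:,2].min(),q[:,2].max())
```

```text
t 8.4667 pos [ 577.1 -242.4  239.4] a -20.98 F [1.3 0.7 0.4] gap 46.7 0.0 | delta [-0.3008 -0.3693 -0.0052] roll -0.314
scene knob 126 [ 577.  -239.7] [23.  23.5] 6.2 150.2855930062675 178.8847110361786
scene crown 208 [ 576.8 -240.3] [43.5 56.2] 68.4 139.09313109523157 146.91060338422415
scene legs 134 [ 579.  -240.4] [41.4 56.6] 68.6 85.77562713320867 119.92577072321683
top knob 105 [ 572.9 -239.8] [22.4 21.8] 86.1 151.26038747607424 181.2587672272001
top crown 243 [ 579.8 -229.9] [64.1 57.6] 69.0 139.03494795921256 146.86925213508982
top legs 73 [ 576.4 -240.6] [39.6 57.2] 68.6 85.2519759335562 119.69234328717653
```

Weight hangs level and centred on the bar. On to the tab.

Emit:
drive_tool(plan=[55, -0.009, -0.011, -0.003, 0, 55, -0.3, -0.369, -0.005, -0.314, 55, -0.3, -0.369, -0.005, -0.314, 55, -0.3, -0.369, -0.005, -0.314, 55, -0.3, -0.369, -0.005, -0.314, 55, -0.3, -0.369, -0.005, -0.314, 55, -0.3, -0.369, -0.005, -0.314, 55, -0.3, -0.369, -0.005, -0.314, 55, -0.3, -0.369, -0.005, -0.314, 55, -0.3, -0.369, -0.005, -0.314])

```text
clock: 9.4
position: [455.3, 128.9, 243.4]
eef_rot: [1.0, -0.026, 0.0, -0.0]
ft_force: [1.3, -0.7, -0.4]
finger_gap: 47.1
gripper_force: 0.0
```

```bash
python3 -c "
from h import *
d(428.8,210.1,200,-3)"
```

```text
t 9.4 pos [455.3 128.9 243.4] a -3.0 F [ 1.3 -0.7 -0.4] gap 47.1 0.0 | delta [-0.0308 -0.0797  0.0434] roll -0.0
```

Emit:
drive_tool(plan=[55, -0.015, -0.038, 0.01, 0, 55, -0.03, -0.078, 0.02, 0, 55, -0.03, -0.078, 0.043, 0, 55, -0.03, -0.078, 0.043, 0, 55, -0.03, -0.078, 0.043, 0, 55, -0.03, -0.078, 0.043, 0])

```text
clock: 9.9
position: [431.1, 205.9, 201.1]
eef_rot: [1.0, -0.027, 0.001, 0.0]
ft_force: [0.2, -0.4, 0.2]
finger_gap: 47.2
gripper_force: 0.0
```

Run:
```python
from h import *
a=np.load("p0.npz")
t=np.radians(-3); ux=np.array([np.cos(t),np.sin(t)]); uy=np.array([-ux[1],ux[0]]); h=np.array([607,200.8])
for n in("top","scene"):
    Q=a[n].reshape(-1,3); q=Q[(Q[:,2]>75)&(Q[:,2]<92)]; L=np.c_[(q[:,:2]-h)@ux,(q[:,:2]-h)@uy,q[:,2]]
    k=(L[:,0]<-158)&(L[:,0]>-215)&(abs(L[:,1])<40); T=L[k]; print(n,len(T),T.min(0),T.max(0),np.median(T,0))
    k=(abs(L[:,0]+60)<120)&(abs(L[:,1])<100); B=L[k]; print(np.percentile(B,[.3,99.7],axis=0))
d(h[0]-178*ux[0],h[1]-178*ux[1],66,-3)
```

```text
top 126 [-193.87496988  -12.06708754   81.86505818] [-159.66168272   11.21368181   91.9680635 ] [-1.75937720e+02 -3.16240521e-02  8.83150694e+01]
[[-1.75861996e+02 -8.45601344e+01  8.03787126e+01]
 [ 1.18120461e-03  8.46413279e+01  9.17461067e+01]]
scene 123 [-194.89323294  -12.81764125   80.05944714] [-158.60709086   12.70381106   91.86766756] [-175.90976305    1.20161334   87.90139644]
[[-176.73208592  -85.0630523    75.58428989]
 [   2.34035142   84.94177475   91.71337823]]
t 9.9 pos [431.1 205.9 201.1] a -3.06 F [ 0.2 -0.4  0.2] gap 47.2 0.0 | delta [-0.0022 -0.0041  0.1351] roll -0.001
```

Emit:
drive_tool(plan=[55, -0.002, -0.004, 0.02, 0, 55, -0.002, -0.004, 0.05, 0, 55, -0.002, -0.004, 0.085, 0, 55, -0.002, -0.004, 0.115, 0, 55, -0.002, -0.004, 0.13, 0, 55, -0.002, -0.004, 0.135, 0, 55, -0.002, -0.004, 0.135, 0, 55, -0.002, -0.004, 0.135, 0])

```text
clock: 10.57
position: [430.2, 210.6, 66.8]
eef_rot: [1.0, -0.027, 0.001, -0.0]
ft_force: [0.4, 0.5, -0.6]
finger_gap: 47.0
gripper_force: 0.0
```

Emit:
drive_tool(plan=[10, 0, 0, 0, 0, 10, 0, 0, 0, 0, 10, 0, 0, 0, 0, 10, 0, 0, 0, 0, 10, 0, 0, 0, 0, 10, 0, 0, 0, 0, 10, 0, 0, 0, 0])

```text
clock: 11.15
position: [429.9, 208.9, 67.2]
eef_rot: [1.0, -0.027, 0.001, 0.002]
ft_force: [-2.5, -11.5, 10.2]
finger_gap: 22.9
gripper_force: 58.8
```

Run:
```python
from h import *
d(430,210,66,-3)
for th in range(0,97,8):
    b=np.radians(th); o=np.arctan2(3,178); f=lambda b:178*np.array([1-np.cos(b+o),np.sin(b+o)])
    print(th,(f(b)-f(0)).round(1))
```

```text
t 11.15 pos [429.9 208.9  67.2] a -3.04 F [ -2.5 -11.5  10.2] gap 22.9 58.8 | delta [ 0.     -0.0011  0.0012] roll -0.001
0 [0. 0.]
8 [ 2.1 24.7]
16 [ 7.7 48.9]
24 [16.6 72.1]
32 [28.6 93.9]
40 [ 43.6 113.7]
48 [ 61.1 131.3]
56 [ 80.9 146.2]
64 [102.7 158.3]
72 [125.8 167.2]
80 [150.  172.8]
88 [174.8 175. ]
96 [199.6 173.7]
```

Emit:
drive_tool(plan=[10, 0.0006, 0.001, -0.0124, 0, 10, 0.0021, 0.001, -0.0247, 0, 10, 0.0045, 0.001, -0.0369, 0, 10, 0.0077, 0.001, -0.0489, 0, 10, 0.0118, 0.001, -0.0607, 0, 10, 0.0166, 0.001, -0.0721, 0, 10, 0.0222, 0.001, -0.0832, 0, 10, 0.0286, 0.001, -0.0939, 0, 10, 0.0357, 0.001, -0.104, 0, 10, 0.0436, 0.001, -0.1137, 0])

```text
clock: 11.98
position: [472.0, 206.6, 178.1]
eef_rot: [1.0, -0.026, -0.001, 0.001]
ft_force: [4.4, -2.6, -11.3]
finger_gap: 22.8
gripper_force: 59.2
```

Run:
```python
from h import *
d(430,210,66,-3)
for n in("scene","top"):
    im,P=cam(n)
    if n=="scene": cv2.imwrite("pics/flap.png",cv2.resize(im[100:340,180:460,::-1],None,fx=2,fy=2))
d(430,210,66,-3)
```

```text
t 11.9833 pos [472.  206.6 178.1] a -3.02 F [  4.4  -2.6 -11.3] gap 22.8 59.2 | delta [-0.0419 -0.0014  0.1121] roll -0.0
t 12.0833 pos [473.4 206.5 179.4] a -3.08 F [ 3.3 -3.3 -4.7] gap 22.4 61.3 | delta [-0.0437 -0.0013  0.1134] roll -0.001
```

View pics/flap.png

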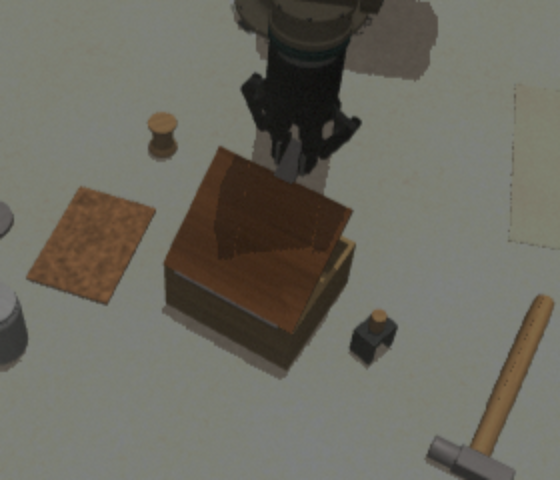

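The flap is up about 40° (its free edge runs (220,150)-(352,212) in the crop), with the tab still held. Continuing to about 96°.

Emit:
drive_tool(plan=[10, 0.0129, 0, -0.0134, 0, 10, 0.0272, 0, -0.0254, 0, 10, 0.0426, 0, -0.0358, 0, 10, 0.0591, 0, -0.0446, 0, 10, 0.0763, 0, -0.0516, 0, 10, 0.0942, 0, -0.0567, 0, 10, 0.1126, 0, -0.06, 0, 10, 0.1312, 0, -0.0613, 0, 10, 0.1498, 0, -0.0606, 0, 10, 0.156, 0, -0.06, 0])

```text
clock: 12.92
position: [628.6, 198.5, 237.8]
eef_rot: [1.0, -0.027, -0.002, 0.001]
ft_force: [-5.3, -4.1, -3.3]
finger_gap: 21.7
gripper_force: 58.7
```

Emit:
drive_tool(plan=[10, 0, 0, 0, 0, 10, 0, 0, 0, 0])

```text
clock: 13.08
position: [627.6, 198.6, 237.9]
eef_rot: [1.0, -0.027, -0.001, 0.001]
ft_force: [-2.0, -5.9, -6.2]
finger_gap: 22.3
gripper_force: 59.0
```

Run:
```python
from h import *
d(430,210,66,-3)
im,P=cam("scene"); cv2.imwrite("pics/flap2.png",cv2.resize(im[100:340,180:460,::-1],None,fx=2,fy=2))
```

```text
t 13.0833 pos [627.6 198.6 237.9] a -3.04 F [-2.  -5.9 -6.2] gap 22.3 59.0 | delta [-0.1976 -0.0012  0.1722] roll -0.001
```

View pics/flap2.png

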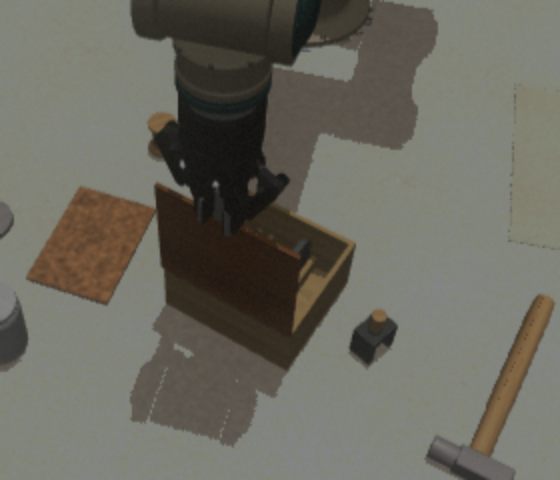

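The flap stands upright. Releasing the tab, lifting clear and backing off for a look inside the case.

Emit:
drive_tool(plan=[40, 0, 0, 0, 0, 55, 0, 0, 0, 0, 55, 0, 0, 0, 0, 55, 0, 0, -0.005, 0, 55, 0, 0, -0.03, 0, 55, 0, 0, -0.065, 0, 55, -0.02, 0.02, -0.075, 0, 55, -0.05, 0.04, -0.075, 0, 55, -0.09, 0.06, -0.075, 0, 55, -0.12, 0.08, -0.075, 0])

```text
clock: 13.97
position: [502.4, 125.6, 314.4]
eef_rot: [1.0, -0.026, 0.001, -0.0]
ft_force: [0.7, 0.0, 0.8]
finger_gap: 47.2
gripper_force: 0.0
```

Emit:
drive_tool(plan=[45, -0.02, 0.035, 0, 0, 45, -0.04, 0.07, 0, 0, 45, -0.06, 0.105, 0, 0, 45, -0.06, 0.14, 0, 0])

```text
clock: 14.3
position: [434.3, -11.5, 315.7]
eef_rot: [1.0, -0.025, 0.002, 0.0]
ft_force: [-0.1, -0.5, 0.9]
finger_gap: 38.5
gripper_force: 0.0
```

Run:
```python
from h import *
d(532,204.7,200,-3)
t=np.radians(-3); ux=np.array([np.cos(t),np.sin(t)]); uy=np.array([-ux[1],ux[0]]); c=np.array([532,204.7])
for n in("top","scene"):
    im,P=cam(n)
    if n=="top": cv2.imwrite("pics/in.png",cv2.resize(im[180:300,180:320,::-1],None,fx=5,fy=5,interpolation=cv2.INTER_CUBIC))
    Q=P.reshape(-1,3); L=np.c_[(Q[:,:2]-c)@ux,(Q[:,:2]-c)@uy,Q[:,2]]
    for s in(30,-30):
        k=(abs(L[:,0])<68)&(abs(L[:,1]-s)<14)&(L[:,2]>60)&(L[:,2]<78); q=L[k]
        print(n,s,len(q), q.size and (np.percentile(q,[2,50,98],axis=0).round(1)))
    k=(L[:,2]>100)&(L[:,2]<270)&(abs(L[:,1])<90)&(L[:,0]>55)&(L[:,0]<120); q=L[k]; 
    if len(q)>20: print("flap",len(q),np.polyfit(q[:,2],q[:,0],1),q.min(0),q.max(0))
```

```text
t 14.3 pos [434.3 -11.5 315.7] a -2.9 F [-0.1 -0.5  0.9] gap 38.5 0.0 | delta [ 0.0861 -0.2208  0.116 ] roll 0.002
top 30 174 [[-61.2  22.9  60.9]
 [ -1.   29.5  72.6]
 [ 66.7  36.8  77.2]]
top -30 102 [[-40.7 -38.8  61.6]
 [ -5.7 -30.1  72.3]
 [ 66.9 -20.   77.3]]
flap 1122 [4.43134544e-02 6.83482057e+01] [ 71.82825691 -84.22802779 100.02432811] [ 84.09712024  84.92934947 269.8124752 ]
scene 30 44 [[-59.9  26.1  60.9]
 [-44.7  31.5  73.1]
 [-32.2  34.4  76.4]]
scene -30 4 [[-38.4 -33.   66.9]
 [-36.1 -30.2  69.3]
 [-33.7 -27.2  71.7]]
flap 2796 [3.12383007e-02 7.65163279e+01] [ 75.85380573 -85.95029825 100.09787539] [ 87.90773367  85.1014133  269.40712373]
```

View pics/in.png

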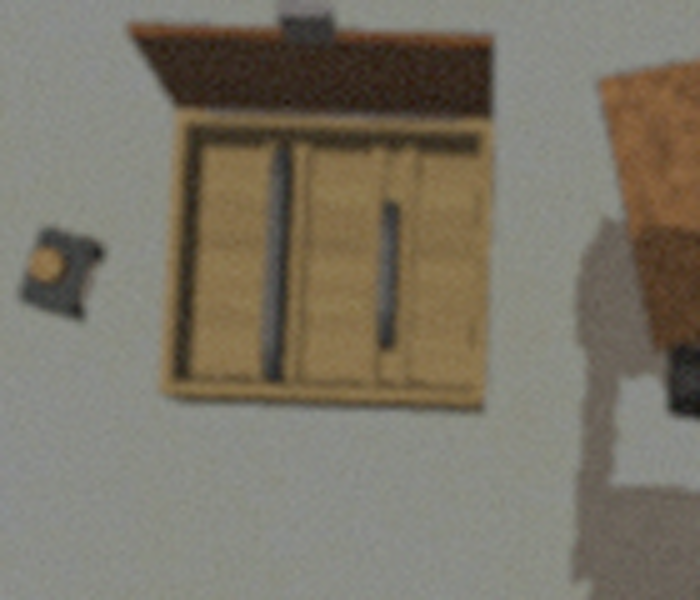

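The flap stands past upright. The long template fills the left groove (crop (275,265)) and the short one sits in the right groove (388,275). I'll grasp the long one at its middle.

```bash
python3 -c "
from h import *
d(533.6,234.7,315,-3)"
```

```text
t 14.4 pos [436.  -14.2 315.3] a -3.28 F [ 0.2  0.9 -0.5] gap 38.4 0.0 | delta [ 8.320e-02 -2.541e-01  2.000e-04] roll -0.005
```

Emit:
drive_tool(plan=[45, 0.008, -0.025, 0, -0.005, 45, 0.02, -0.06, 0, -0.005, 45, 0.032, -0.098, 0, -0.005, 45, 0.044, -0.135, 0, -0.005, 45, 0.056, -0.171, 0, -0.005, 45, 0.068, -0.208, 0, -0.005, 45, 0.078, -0.238, 0, -0.005, 45, 0.083, -0.254, 0, -0.005, 45, 0.083, -0.254, 0, -0.005, 45, 0.083, -0.254, 0, -0.005])

```text
clock: 15.23
position: [532.7, 239.9, 313.6]
eef_rot: [1.0, -0.022, 0.0, 0.0]
ft_force: [0.3, -1.3, 0.2]
finger_gap: 38.2
gripper_force: 0.0
```

```bash
python3 -c "
from h import *
d(533.6,234.7,110,-3)"
```

```text
t 15.2333 pos [532.7 239.9 313.6] a -2.58 F [ 0.3 -1.3  0.2] gap 38.2 0.0 | delta [0.0011 0.0051 0.2036] roll 0.007
```

Emit:
drive_tool(plan=[45, 0.001, 0.004, 0.015, 0.007, 45, 0.001, 0.004, 0.045, 0.007, 45, 0.001, 0.004, 0.08, 0.007, 45, 0.001, 0.004, 0.115, 0.007, 45, 0.001, 0.004, 0.15, 0.007, 45, 0.001, 0.004, 0.18, 0.007, 45, 0.001, 0.004, 0.203, 0.007, 45, 0.001, 0.004, 0.203, 0.007, 45, 0.001, 0.004, 0.203, 0.007, 45, 0.001, 0.004, 0.203, 0.007])

```text
clock: 16.07
position: [534.7, 234.4, 113.4]
eef_rot: [1.0, -0.027, 0.002, -0.001]
ft_force: [0.1, -0.3, 0.8]
finger_gap: 38.4
gripper_force: 0.0
```

```bash
python3 -c "
from h import *
d(533.6,234.7,39,-3)"
```

```text
t 16.0667 pos [534.7 234.4 113.4] a -3.14 F [ 0.1 -0.3  0.8] gap 38.4 0.0 | delta [-0.0014 -0.0002  0.0743] roll -0.002
```

Emit:
drive_tool(plan=[45, -0.001, 0, 0.015, 0, 45, -0.001, 0, 0.035, 0, 45, -0.001, 0, 0.055, 0, 45, -0.001, 0, 0.067, 0, 45, -0.001, 0, 0.074, 0, 45, -0.001, 0, 0.074, 0, 45, -0.001, 0, 0.074, 0])

```text
clock: 16.65
position: [533.4, 234.7, 37.9]
eef_rot: [1.0, -0.027, 0.001, -0.0]
ft_force: [0.3, 0.3, 0.7]
finger_gap: 38.3
gripper_force: 0.0
```

Emit:
drive_tool(plan=[0, 0, 0, 0, 0, 0, 0, 0, 0, 0, 0, 0, 0, 0, 0, 0, 0, 0, 0, 0, 0, 0, 0, 0, 0, 0, 0, 0, 0, 0, 0, 0, 0, 0, 0, 0, 0, 0, 0, 0])

```text
clock: 17.32
position: [533.4, 234.5, 37.9]
eef_rot: [1.0, -0.027, 0.001, -0.0]
ft_force: [-0.5, -2.0, 6.1]
finger_gap: 7.4
gripper_force: 59.1
```

```bash
python3 -c "
from h import *
d(533.6,234.7,39,-3)"
```

```text
t 17.3167 pos [533.4 234.5  37.9] a -3.1 F [-0.5 -2.   6.1] gap 7.4 59.1 | delta [ 0.0002 -0.0002 -0.0011] roll -0.002
```

Emit:
drive_tool(plan=[0, 0, 0, -0.004, 0, 0, 0, 0, -0.012, 0, 0, 0, 0, -0.025, 0, 0, 0, 0, -0.042, 0, 0, 0, 0, -0.062, 0, 0, 0, 0, -0.085, 0, 0, 0, 0, -0.11, 0, 0, 0, 0, -0.13, 0, 0, 0, 0, -0.145, 0, 0, 0, 0, -0.15, 0])

```text
clock: 18.15
position: [533.7, 234.9, 191.0]
eef_rot: [1.0, -0.027, 0.003, -0.001]
ft_force: [-0.1, -0.7, -0.0]
finger_gap: 6.8
gripper_force: 58.4
```

```bash
python3 -c "
from h import *
d(569.9,-11.1,188,-3)"
```

```text
t 18.15 pos [533.7 234.9 191. ] a -3.1 F [-0.1 -0.7 -0. ] gap 6.8 58.4 | delta [0.0495 0.2437 0.0027] roll -0.002
```

Emit:
drive_tool(plan=[0, 0, 0.008, 0, 0, 0, -0.002, 0.025, 0, 0, 0, -0.002, 0.05, 0, 0, 0, -0.002, 0.08, 0, 0, 0, -0.002, 0.11, 0, 0, 0, -0.002, 0.14, 0, 0, 0, 0, 0.17, 0, 0, 0, 0, 0.2, 0, 0, 0, 0.005, 0.225, 0, 0, 0, 0.015, 0.24, 0, 0])

```text
clock: 18.98
position: [533.3, -8.9, 185.4]
eef_rot: [1.0, -0.028, -0.001, 0.0]
ft_force: [-0.1, 0.3, -1.0]
finger_gap: 7.1
gripper_force: 58.5
```

```bash
python3 -c "
from h import *
d(569.9,-11.1,188,-3)"
```

```text
t 18.9833 pos [533.3  -8.9 185.4] a -3.23 F [-0.1  0.3 -1. ] gap 7.1 58.5 | delta [ 0.0367  0.0001 -0.0027] roll -0.004
```

Emit:
drive_tool(plan=[0, 0.006, 0, -0.002, 0, 0, 0.014, 0, -0.002, 0, 0, 0.024, 0, -0.002, 0, 0, 0.032, 0, -0.002, 0, 0, 0.0365, 0, -0.002, 0, 0, 0.0365, 0, -0.002, 0, 0, 0.0365, 0, -0.002, 0, 0, 0.0365, 0, -0.002, 0, 0, 0.0365, 0, -0.002, 0, 0, 0.0365, 0, -0.002, 0])

```text
clock: 19.82
position: [570.9, -7.9, 188.7]
eef_rot: [1.0, -0.027, 0.0, 0.0]
ft_force: [0.3, -0.7, -0.6]
finger_gap: 7.7
gripper_force: 58.5
```

Run:
```python
from h import *
d(569.9,-11.1,188,-3)
for n in("scene","top"):
    im,P=cam(n); Q=P.reshape(-1,3)
    if n=="scene": cv2.imwrite("pics/end.png",cv2.resize(im[60:340,60:460,::-1],None,fx=2,fy=2))
    k=(abs(Q[:,0]-570)<80)&(abs(Q[:,1]+11)<15)&(Q[:,2]>100)&(Q[:,2]<215); q=Q[k]; print(n,len(q),np.percentile(q,[1,99],axis=0).round(1))
    k=(abs(Q[:,0]-577)<14)&(abs(Q[:,1]+240)<14)&(Q[:,2]>168); print("knob",k.sum(),np.median(Q[k],0))
```

```text
t 19.8167 pos [570.9  -7.9 188.7] a -3.1 F [ 0.3 -0.7 -0.6] gap 7.7 58.5 | delta [-0.0008  0.0033  0.0007] roll -0.002
scene 544 [[507.8 -14.1 157.3]
 [631.6   2.9 214.2]]
knob 70 [ 577.54007137 -238.06451663  175.44356913]
top 89 [[504.3  -6.3 160. ]
 [560.5   2.9 214.3]]
knob 78 [ 573.63204699 -238.47979596  176.0892452 ]
```

View pics/end.png

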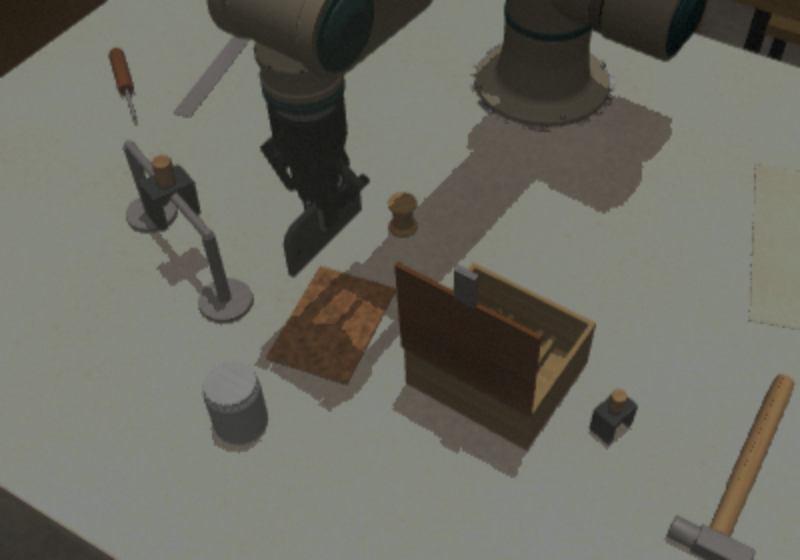

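The template is held upright at (325,230), the flap is open at (470,320), and the weight sits on the bar at (162,180). I'll make a final 3 mm centring move, settle, and hand in.

Emit:
drive_tool(plan=[0, -0.001, 0.002, 0, 0, 0, -0.001, 0.003, 0, 0, 0, -0.001, 0.003, 0, 0, 0, -0.001, 0.003, 0, 0, 0, -0.001, 0.003, 0, 0, 0, -0.001, 0.003, 0, 0, 0, -0.001, 0.003, 0, 0, 0, -0.001, 0.003, 0, 0, 0, -0.001, 0.003, 0, 0, 0, -0.001, 0.003, 0, 0])

```text
clock: 20.75
position: [570.0, -11.0, 188.6]
eef_rot: [1.0, -0.027, 0.0, 0.0]
ft_force: [-0.7, -1.2, -0.6]
finger_gap: 7.2
gripper_force: 58.5
```

```bash
python3 -c "
from h import *
d(569.9,-11.1,188,-3); print(r.finish_job())"
```

```text
t 20.75 pos [570.  -11.  188.6] a -3.11 F [-0.7 -1.2 -0.6] gap 7.2 58.5 | delta [-0.0001  0.0001  0.0006] roll -0.002
the job is handed in; nothing more can be done
None
```

The job was handed in at 20.75 s: the weight hangs on the bar, the flap stands open, and the arm holds the long template upright over the middle of the board, its lower edge about 15 cm above it.

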